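Nest the stacked carrier into its tote

ROBOT

A 6-joint arm with a two-finger parallel gripper is mounted at the origin on a cart in front of the work surface, level with it; the furniture and walls round the work are solid. World frame = base frame: x ahead of the robot, y to its left, z up, the work surface at z = 0. Lengths are in m, angles in rad, forces in N, time in s.
With the tool pointing down it reaches from about 0.275 to 1 m from the base axis. Payload 8.4 kg.
Tool frame: the origin (TCP) lies at the very end of the fingers, on their centre line; the grasp point (between the pads) lies 19 mm behind it; z points along the fingers, y is the line along which they close (so a half turn about z gives the same grasp; the last joint's range is limited). The gripper opens to 85 mm and grips with 20 to 120 N. Pads are 22 mm wide; open, the fingers measure 114 mm over their backs; the gripper's body (76 mm by 85 mm) begins 54 mm behind the grasp point. The pads swing forward as they close: fully open they stand 13 mm farther back than shut.
Start: joints at [-1.288, 0.353, 1.633, -0, 1.155, -0.002], TCP at [0.176, -0.6, 0.231] pointing down, gripper open.
Joint ranges: [-2.63, 2.63], [-0.92, 2.1], [0.06, 2.66], [-1.3, 4.44], [0, 2.69], [-3.02, 3.02]. Speed limits (rad/s): [2.22, 2.22, 2.79, 3.14, 3.14, 3.14].

INTERFACE

Orientations are given as a rotation vector (axis times angle).
In Python, from rig import r gives the robot as it stands. The module is installed in compiled form; this text tells all that it offers.
- The arm moves only by the shell command python3 -m crank 'ROWS' [FORCE]. ROWS is JSON, a list of rows, each an object of numbers: "ax", "ay", "az": the turn, a rotation vector about the tool's x, y, z in units of 0.08 rad (1.0 is 0.08 rad); "dx", "dy", "dz": the shift along the tool's x, y, z in units of 3 cm (1.0 is 3 cm); "fingers": the finger opening in mm, from 0 to 85.4. In form: [{"ax": .., "ay": .., "az": .., "dx": .., "dy": .., "dz": .., "fingers": ..}, ...]. A call has 1 to 10 rows; each row shifts and turns the commanded pose from where the row before left it, along the tool's axes as they then stand; what a row does not reach is not made up. A row lasts 1/12 s, in which the tool goes at most 41.7 mm and 7.16 degrees, less where a joint would pass 70% of its speed; a pose out of reach is approached as far as the arm can. A call with a number of a shift or a turn outside -1 to 1 is refused whole. A call with a gripper value outside its range is refused whole. The fingers move at their own pace and stop on an object; FORCE is the grip in N (left out, the last holds). Time passes only in rows, so rows that do not move let the fingers close. It gives the time, the measured TCP pose, the force, the opening and the grip force at its end, in the units of the state.
- r.get_state(): the state, without advancing time (a new reading comes with each control period).
- r.camera(name): name is "scene" or "top" or "wrist"; returns a dict with "pixels" (480x640x3 uint8, red, green, blue), "z_map" (480x640 float32, m along the optical axis (not along the pixel's ray), 0 where there is no reading), "mtx" (3x3 intrinsics, pixels), "R" (3x3) and "t" (3): a world point X has camera coordinates R X + t. Camera axes: x right, y down, z forward; pixel columns grow to the right and rows downward; lengths in m; the calibration is good to about 2 mm. A picture is of the moment at which its call begins.
- r.job_done(): hands the job in; it is judged then, once.
Trained networks look in the newest picture that a camera, given by its name, has taken for a name from the list of things; names that differ only in an ending like _2 or _b are one class to them, and where a whole thing is asked for, a point or a joint stands for the part that bears it (a point fixed in the world has none). Each returns a list of dicts, best first, with "p" (0 to 1); they miss things now and then, are a little off and sometimes report something else, mostly with a low value. They report only what shows in the picture. A call takes as long as a camera call. They do not tell look-alikes from the thing itself.
- r.outline_of(thing, camera): "mask" (480x640 bool, what is visible of it) and "box" ([centre column, centre row, width, height] in pixels, round what is visible of it).
- r.landmark_of(thing, camera): "at" ([column, row] in pixels: a listed point, or the origin of a listed thing).
The state is a dict: "time_s": time; "joint_positions": joint angles; "joint_velocities": joint speeds; "tau": joint torques, N m; "ee_pos": TCP position; "tool_rot": TCP orientation; "wrist_force": force on the tool from outside, world axes, zero at the start; "moment": the same for the moment, N m; "opening": finger opening in m; "finger_force": force on a finger pad.
Only numpy, scipy, OpenCV 4.12 (cv2) and the standard library are available. Lean on these libraries where they do the work, as an engineer would, in place of code of your own. Each camera call takes 0.05 s, during which the arm holds its last target. There are 200 camera calls.

TASK

The white carrier is stacked on top of the grey tote. Lift it clear, turn it half a turn and lower it into the tote so that its ribs find the slots of the liner and it nests fully home on the bottom, then let go of it. Keep hold of it until it is down (do not drop it), feel for the slots instead of forcing it, and leave the loose things around it where they are.

Things in the scene. Friction and masses are not known exactly. Their poses are not given: they have to be found in the camera images.
- lower_tote: Open grey tote, 180 x 132 x 82 mm, fixed to the worktop. Origin: centre of its underside; x along its length, y across, z up. Inside 172 x 116 mm, floor 5 mm thick; the top 16 mm of the long walls flare outward to about 121 mm inside. A bare-metal liner lies in it (see tote_mouth).
- tote_mouth (a point): Tote's centre, 66 mm up, level with the tops of the liner's two rails (one along each long wall, inner faces 100 mm apart). Each rail has 2 slots down to the liner's floor (7.5 mm up): from the liner's centre x -69 to -31 and 10 to 30 mm. That centre is up to 8 mm from the tote's along tote x, new each time, not measured: feel for it. It yields only over 60 N.
- carrier: White open carrier, two partitions, fixed handle; body 144 x 94 x 58 mm, 0.26 to 0.5 kg. Origin: centre of its underside; x along its length. On both long sides a wide rib (x -67 to -33 mm) and a narrow one (x 12 to 28 mm), bottom to z = 54 mm, 110 mm over the ribs. Starts stacked: its x against the tote's, ribs on the rails, underside 66 mm above the tote's.
- carrier_grip (a point): Middle of the carrier's handle bar, 105 mm above its underside. The bar is 12 mm thick (carrier y), 14 mm high, runs along carrier x between posts 130 mm apart; 40 mm free below it to the rim. Grip from above, fingers closing along carrier y.
- carrier_narrow_ribs (a point): Point on the carrier's underside at x = +20 mm, between its narrow ribs. The ribs enter the slots with carrier x along tote x (within 0.03 rad) and its centre within 2 mm of the liner's along the length, 2 mm of the tote's across (the flare guides); the underside then sinks to 7.5 mm above the tote's, else it stops at 66 mm.
- beaker: Small loose glass beaker, 44 mm wide, 58 mm high, bystander. Origin: centre of its underside.
- weight: Loose brass-coloured calibration weight, 32 mm wide, 46 mm high, bystander. Origin: centre of its underside.
- cartridge: Loose respirator filter cartridge, 74 x 91 x 26 mm, bystander. Origin: centre of its underside.
- tape_roll: Loose roll of tape lying flat, 104 mm wide, 25 mm high, bystander. Origin: centre of its underside.
Mind the look-alikes: they are no part of the job. What is shaped like the carrier but orange is not meant.

How it is judged:
By the outcome, as a careful person would: the job done as asked, in the order asked, and still so for the second after the job is handed in, with the robot touching nothing.
It also fails if it takes over 54 s, if anything falls off the work surface, if the arm or the gripper's body presses on something with over 40 N, if the wrist force passes 120 N, or if a joint passes its speed limit or range.

## Working session

There is one attempt and no reset: what is moved stays moved. The work goes in short steps, Python scripts to look and compute and a shell command to move; the robot and the scene stay as the last step left them, time stands still between calls to the robot, and variables do not carry over. Pictures are saved under pics/ and viewed, at most 10 in all, crops included, and the job is handed in when it is done.

```bash
mkdir -p pics; cat > h.py <<'E'
import numpy as np, cv2
from rig import r
def px2w(c,u,v,z=None):
    d=c['z_map'][int(round(v)),int(round(u))] if z is None else z
    k=np.linalg.inv(c['mtx'])@[u,v,1]
    return c['R'].T@(k*d-c['t'])
def plane(c,u,v,h):
    k=c['R'].T@(np.linalg.inv(c['mtx'])@[u,v,1]); o=-c['R'].T@c['t']
    return o+k*(h-o[2])/k[2]
def save(c,n): cv2.imwrite('pics/'+n,c['pixels'][:,:,::-1])
E
python3 - <<'E'
from h import *
s=r.get_state(); print(s)
ims=[]
for n in('top','scene'):
    c=r.camera(n); ims.append(c['pixels'][:,:,::-1])
    save(c,n+'0.png')
    for t in('lower_tote','carrier','beaker','weight','cartridge','tape_roll'):
        for o in r.outline_of(t,n)[:3]:
            print(n,t,round(o['p'],2),np.round(o['box']))
    for t in('carrier_grip','carrier_narrow_ribs','tote_mouth','carrier'):
        for o in r.landmark_of(t,n)[:3]: 
            u,v=o['at']; print(n,t,round(o['p'],2),np.round(o['at'],1),np.round(px2w(c,u,v),3))
E
```

```text
{'time_s': 0.0, 'joint_positions': array([-1.28840640e+00,  3.53668924e-01,  1.63412317e+00, -2.23282076e-05,
        1.15524095e+00, -2.41390195e-03]), 'joint_velocities': array([-0.00115536, -0.00050203,  0.00052988,  0.00016491, -0.0004296 ,
        0.00052248]), 'tau': array([-2.07883531e-04, -6.05249119e+01, -3.42068446e+01,  5.99043256e-05,
        9.35127639e-03, -1.92515938e-05]), 'ee_pos': array([ 0.17545553, -0.59936159,  0.23055342]), 'tool_rot': array([-3.10838228e+00, -4.45670371e-01,  3.47304788e-04]), 'wrist_force': array([0.16610648, 0.86965857, 0.52372549]), 'moment': array([-0.02950536,  0.00708071,  0.00316446]), 'finger_force': 0.0, 'opening': 0.08507518186218122}
top carrier 0.94 [275. 245.  59.  46.]
top carrier 0.63 [367. 231.  64.  66.]
top beaker 0.64 [197. 276.  24.  14.]
top beaker 0.32 [366. 231.  85.  76.]
top weight 0.64 [222. 235.  13.  13.]
top cartridge 0.73 [432. 288.  34.  30.]
top cartridge 0.21 [434. 211.  39.  35.]
top tape_roll 0.77 [435. 212.  36.  37.]
top carrier_grip 0.96 [366.7 224. ] [ 0.529 -0.179  0.175]
top carrier_grip 0.81 [272.2 243.
[... 246 characters left out ...]
057 0.114]
scene lower_tote 0.9 [376. 239.  88.  77.]
scene carrier 0.91 [308. 289.  78.  80.]
scene carrier 0.57 [376. 210.  61.  78.]
scene beaker 0.74 [246. 367.  28.  33.]
scene weight 0.8 [242. 325.  19.  21.]
scene weight 0.33 [375. 210.  63.  78.]
scene cartridge 0.56 [415. 194.  36.  35.]
scene tape_roll 0.64 [416. 197.  37.  33.]
scene carrier_grip 0.87 [376.2 187.8] [ 0.525 -0.174  0.179]
scene carrier_grip 0.7 [305.5 266.9] [0.488 0.061 0.112]
scene carrier_narrow_ribs 0.59 [378.1 220.6] [ 0.507 -0.166  0.099]
scene carrier_narrow_ribs 0.58 [303.6 304.4] [0.475 0.083 0.022]
scene carrier 0.71 [306.8 304. ] [0.465 0.081 0.03 ]
scene carrier 0.67 [375.2 224.4] [ 0.511 -0.161  0.088]
```

View pics/top0.png

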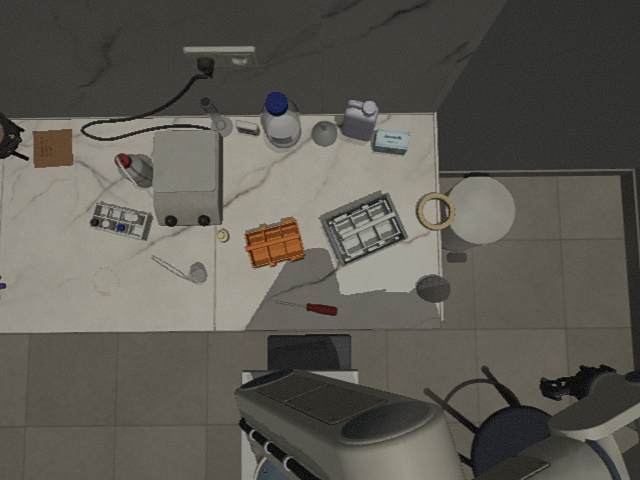

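View pics/scene0.png

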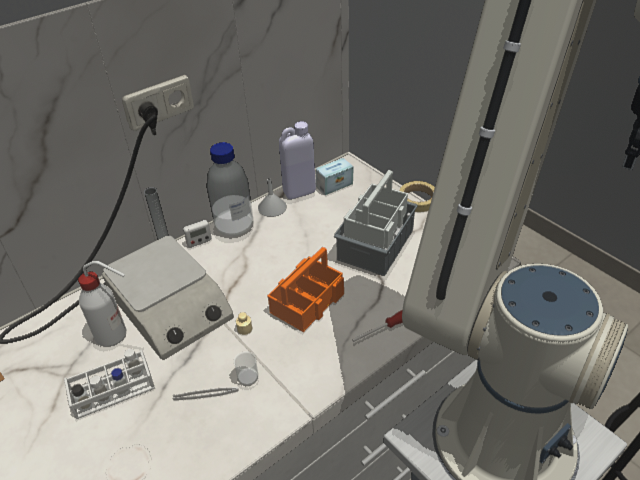

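Two candidates in top view: the orange carrier at (274,243), standing on the table, is the look-alike. The white one at (366,229), stacked on the grey tote, fits the description. I'll confirm with a crop and measure the bar.

```bash
python3 - <<'E'
from h import *
from scipy.spatial.transform import Rotation as R
P=[]
for n in('top','scene'):
    c=r.camera(n)
    v,u=np.mgrid[0:480,0:640]; z=c['z_map']
    k=np.linalg.inv(c['mtx'])@np.stack([u.ravel(),v.ravel(),np.ones(u.size)])
    W=((k*z.ravel()).T-c['t'])@c['R']; W=W[z.ravel()>0]
    m=(abs(W[:,0]-.525)<.14)&(abs(W[:,1]+.185)<.14); W=W[m]
    for lo,hi in((.155,.19),(.112,.13),(.074,.09)):
        q=W[(W[:,2]>lo)&(W[:,2]<hi)]
        if len(q)<8: print(n,lo,len(q)); continue
        b=cv2.minAreaRect((q[:,:2]*1000).astype(np.float32)); print(n,lo,len(q),np.round(b[0]),np.round(b[1]),round(b[2],1),'med',np.round(np.median(q,0),3),'zmax',q[:,2].max())
    if n=='top':
        a=c['pixels'][180:275,310:425,::-1]
    else: a2=c['pixels'][160:280,320:430,::-1]
a=cv2.resize(a,(400,330),interpolation=cv2.INTER_CUBIC);a2=cv2.resize(a2,(360,393),interpolation=cv2.INTER_CUBIC)
o=np.zeros((400,770,3),np.uint8);o[:330,:400]=a;o[:393,405:765]=a2
cv2.imwrite('pics/crop1.png',o)
print(R.from_rotvec(r.get_state()['tool_rot']).as_matrix().round(3))
E
```

```text
top 0.155 306 [ 526. -181.] [ 14. 143.] 23.2 med [ 0.526 -0.179  0.177] zmax 0.18720583532504095
top 0.112 493 [ 527. -181.] [110. 147.] 23.5 med [ 0.529 -0.173  0.121] zmax 0.1297707233724595
top 0.074 875 [ 528. -181.] [135. 193.] 22.8 med [ 0.531 -0.184  0.081] zmax 0.08999473601610364
scene 0.155 342 [ 525. -180.] [ 16. 148.] 23.6 med [ 0.52  -0.17   0.176] zmax 0.18281512065682928
scene 0.112 840 [ 526. -180.] [111. 152.] 23.8 med [ 0.519 -0.167  0.119] zmax 0.12959208701886055
scene 0.074 997 [ 526. -180.] [135. 199.] 21.3 med [ 0.507 -0.132  0.082] zmax 0.08999837363077313
[[ 0.96   0.281 -0.   ]
 [ 0.281 -0.96   0.   ]
 [-0.    -0.    -1.   ]]
```

View pics/crop1.png

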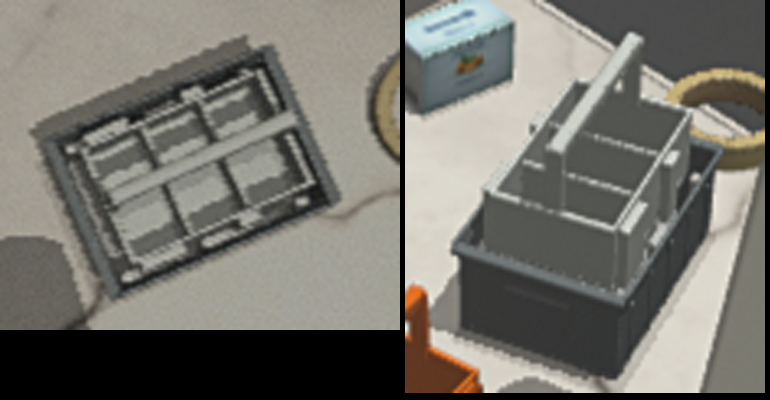

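The crop confirms it: the white carrier sits in the grey tote at top (366,229), with its handle bar along the length. Bar centre is about (0.526, -0.181), top at z≈0.178 (expected 0.178), axis at -66.7° yaw. Both agree with the given sizes, so I move above it.

```bash
python3 -m crank '[{"dx":0.757,"dy":-0.505,"dz":-0.167,"fingers":85},{"dx":0.757,"dy":-0.505,"dz":-0.167},{"dx":0.757,"dy":-0.505,"dz":-0.167},{"dx":0.757,"dy":-0.505,"dz":-0.167},{"dx":0.757,"dy":-0.505,"dz":-0.167},{"dx":0.757,"dy":-0.505,"dz":-0.167},{"dx":0.757,"dy":-0.505,"dz":-0.167},{"dx":0.757,"dy":-0.505,"dz":-0.167},{"dx":0.757,"dy":-0.505,"dz":-0.167},{"dx":0.757,"dy":-0.505,"dz":-0.167}]' 40
python3 -m crank '[{"dx":0.757,"dy":-0.505},{"dx":0.757,"dy":-0.505},{"dx":0.757,"dy":-0.505},{"dx":0.757,"dy":-0.505},{"dx":0.757,"dy":-0.505},{"dx":0.757,"dy":-0.505},{"dx":0.757,"dy":-0.505},{"dx":0.757,"dy":-0.505},{"dx":0.757,"dy":-0.505},{"dx":0.757,"dy":-0.505}]'
python3 -m crank '[{"az":1},{"az":1},{"az":1},{"az":1},{"az":1},{"az":1},{"az":1},{"az":1},{"az":1}]'
python3 -m crank '[{"az":1},{"az":1},{"az":1},{"az":1},{"az":1},{"az":1},{"az":1},{"az":1},{"az":1},{}]'
python3 - <<'E'
from h import *
from scipy.spatial.transform import Rotation as R
s=r.get_state(); print(s['time_s'],s['joint_positions'].round(3)); print(R.from_rotvec(s['tool_rot']).as_matrix().round(3),s['ee_pos'])
c=r.camera('wrist'); save(c,'w1.png')
v,u=np.mgrid[0:480,0:640]; z=c['z_map']
k=np.linalg.inv(c['mtx'])@np.stack([u.ravel(),v.ravel(),np.ones(u.size)])
W=((k*z.ravel()).T-c['t'])@c['R']; W=W[z.ravel()>0]
m=(abs(W[:,0]-.525)<.13)&(abs(W[:,1]+.185)<.13); W=W[m]
for lo,hi in((.165,.19),(.112,.13),(.06,.07),(.074,.09)):
    q=W[(W[:,2]>lo)&(W[:,2]<hi)]
    if len(q)<8: continue
    b=cv2.minAreaRect((q[:,:2]*1000).astype(np.float32)); print(lo,len(q),np.round(b[0],1),np.round(b[1],1),round(b[2],2),'medz',np.median(q[:,2]))
for t in('carrier_grip','carrier_narrow_ribs','tote_mouth','carrier'):
    for o in r.landmark_of(t,'wrist')[:2]: 
        u,v=o['at']; print(t,round(o['p'],2),np.round(o['at'],1),np.round(px2w(c,u,v),3))
E
```

```text
1.2 [-1.288  0.353  1.633 -0.     1.155 -0.002]
[[ 0.96   0.281 -0.   ]
 [ 0.281 -0.96   0.   ]
 [-0.    -0.    -1.   ]] [ 0.17561804 -0.59982206  0.23129659]validation failed for argument at $[0]...
validation failed for argument at $[0]...
validation failed for argument at $[0]...
validation failed for argument at $[0]...
```

View pics/w1.png

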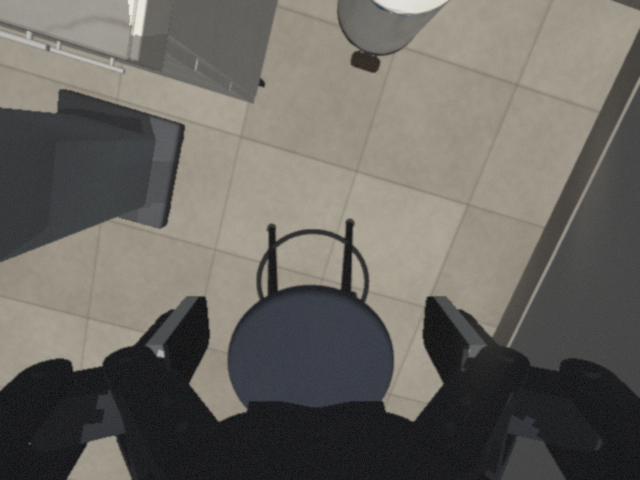

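The wrist picture shows only floor and a stool: the arm has not moved, because every row needs all its keys. I'll retype them in full.

```bash
cat > look.py <<'E'
from h import *
import sys
from scipy.spatial.transform import Rotation as R
s=r.get_state(); print(s['time_s'],s['joint_positions'].round(3)); print(R.from_rotvec(s['tool_rot']).as_matrix().round(3),s['ee_pos'])
c=r.camera('wrist'); save(c,sys.argv[1])
v,u=np.mgrid[0:480,0:640]; z=c['z_map']
k=np.linalg.inv(c['mtx'])@np.stack([u.ravel(),v.ravel(),np.ones(u.size)])
W=((k*z.ravel()).T-c['t'])@c['R']; W=W[z.ravel()>0]
m=(abs(W[:,0]-.525)<.13)&(abs(W[:,1]+.185)<.13); W=W[m]
for lo,hi in((.165,.19),(.112,.13),(.06,.07),(.074,.09)):
    q=W[(W[:,2]>lo)&(W[:,2]<hi)]
    if len(q)<8: continue
    b=cv2.minAreaRect((q[:,:2]*1000).astype(np.float32)); print(lo,len(q),np.round(b[0],1),np.round(b[1],1),round(b[2],2),'medz',np.median(q[:,2]))
for t in('carrier_grip','carrier_narrow_ribs','tote_mouth','carrier'):
    for o in r.landmark_of(t,'wrist')[:2]: 
        u,v=o['at']; print(t,round(o['p'],2),np.round(o['at'],1),np.round(px2w(c,u,v),3))
E
python3 -m crank '[{"ax":0,"ay":0,"az":0,"dx":0.946,"dy":-0.632,"dz":-0.15,"fingers":85},{"ax":0,"ay":0,"az":0,"dx":0.946,"dy":-0.632,"dz":-0.15,"fingers":85},{"ax":0,"ay":0,"az":0,"dx":0.946,"dy":-0.632,"dz":-0.15,"fingers":85},{"ax":0,"ay":0,"az":0,"dx":0.946,"dy":-0.632,"dz":-0.15,"fingers":85},{"ax":0,"ay":0,"az":0,"dx":0.946,"dy":-0.632,"dz":-0.15,"fingers":85},{"ax":0,"ay":0,"az":0,"dx":0.946,"dy":-0.632,"dz":-0.15,"fingers":85},{"ax":0,"ay":0,"az":0,"dx":0.946,"dy":-0.632,"dz":-0.15,"fingers":85},{"ax":0,"ay":0,"az":0,"dx":0.946,"dy":-0.632,"dz":-0.15,"fingers":85}]' 40 && 
python3 -m crank '[{"ax":0,"ay":0,"az":0,"dx":0.946,"dy":-0.632,"dz":-0.1,"fingers":85},{"ax":0,"ay":0,"az":0,"dx":0.946,"dy":-0.632,"dz":-0.1,"fingers":85},{"ax":0,"ay":0,"az":0,"dx":0.946,"dy":-0.632,"dz":-0.1,"fingers":85},{"ax":0,"ay":0,"az":0,"dx":0.946,"dy":-0.632,"dz":-0.1,"fingers":85},{"ax":0,"ay":0,"az":0,"dx":0.946,"dy":-0.632,"dz":-0.1,"fingers":85},{"ax":0,"ay":0,"az":0,"dx":0.946,"dy":-0.632,"dz":-0.1,"fingers":85},{"ax":0,"ay":0,"az":0,"dx":0.946,"dy":-0.632,"dz":-0.1,"fingers":85},{"ax":0,"ay":0,"az":0,"dx":0.946,"dy":-0.632,"dz":-0.1,"fingers":85}]' &&
python3 -m crank '[{"ax":0,"ay":0,"az":1,"dx":0,"dy":0,"dz":0,"fingers":85},{"ax":0,"ay":0,"az":1,"dx":0,"dy":0,"dz":0,"fingers":85},{"ax":0,"ay":0,"az":1,"dx":0,"dy":0,"dz":0,"fingers":85},{"ax":0,"ay":0,"az":1,"dx":0,"dy":0,"dz":0,"fingers":85},{"ax":0,"ay":0,"az":1,"dx":0,"dy":0,"dz":0,"fingers":85},{"ax":0,"ay":0,"az":1,"dx":0,"dy":0,"dz":0,"fingers":85},{"ax":0,"ay":0,"az":1,"dx":0,"dy":0,"dz":0,"fingers":85},{"ax":0,"ay":0,"az":1,"dx":0,"dy":0,"dz":0,"fingers":85},{"ax":0,"ay":0,"az":1,"dx":0,"dy":0,"dz":0,"fingers":85}]' &&
python3 -m crank '[{"ax":0,"ay":0,"az":1,"dx":0,"dy":0,"dz":0,"fingers":85},{"ax":0,"ay":0,"az":1,"dx":0,"dy":0,"dz":0,"fingers":85},{"ax":0,"ay":0,"az":1,"dx":0,"dy":0,"dz":0,"fingers":85},{"ax":0,"ay":0,"az":1,"dx":0,"dy":0,"dz":0,"fingers":85},{"ax":0,"ay":0,"az":1,"dx":0,"dy":0,"dz":0,"fingers":85},{"ax":0,"ay":0,"az":1,"dx":0,"dy":0,"dz":0,"fingers":85},{"ax":0,"ay":0,"az":1,"dx":0,"dy":0,"dz":0,"fingers":85},{"ax":0,"ay":0,"az":1,"dx":0,"dy":0,"dz":0,"fingers":85},{"ax":0,"ay":0,"az":1,"dx":0,"dy":0,"dz":0,"fingers":85},{"ax":0,"ay":0,"az":0,"dx":0,"dy":0,"dz":0,"fingers":85}]' && python3 look.py w2.png
```

```text
time_s: 2.12
ee_pos: [0.3517, -0.3891, 0.2677]
tool_rot: [3.109, 0.446, 0.0]
wrist_force: [0.1, 0.1, -0.3]
opening: 0.0853
finger_force: 0.0
time_s: 2.78
ee_pos: [0.527, -0.1796, 0.2916]
tool_rot: [3.11, 0.446, 0.001]
wrist_force: [0.7, -0.0, -0.2]
opening: 0.0846
finger_force: 0.0
time_s: 3.53
ee_pos: [0.5261, -0.1811, 0.2913]
tool_rot: [3.066, -0.684, 0.0]
wrist_force: [0.2, 0.7, -1.0]
opening: 0.0852
finger_force: 0.0
time_s: 4.37
ee_pos: [0.5261, -0.1811, 0.2913]
tool_rot: [2.629, -1.72, 0.0]
wrist_force: [0.1, -0.4, -0.2]
opening: 0.085
finger_force: 0.0
4.3667 [-0.334  0.193  1.713 -0.     1.236  2.395]
[[ 0.4   -0.916  0.   ]
 [-0.916 -0.4   -0.   ]
 [ 0.    -0.    -1.   ]] [ 0.5261433  -0.18110953  0.29134258]
0.165 3083 [ 529.2 -179.1] [ 13.9 144.1] 23.26 medz 0.17667466314444505
0.112 4273 [ 529.2 -179.1] [110.1 147. ] 23.52 medz 0.12038022060983991
0.06 8298 [ 533.  -186.7] [120.  156.3] 22.73 medz 0.06798502327250172
0.074 5815 [ 530.  -179.4] [134.8 192.1] 22.79 medz 0.08101886464612572
carrier_grip 0.87 [317.4 230.6] [ 0.527 -0.185  0.178]
carrier_narrow_ribs 0.66 [316.6 185.2] [ 0.541 -0.215  0.177]
carrier_narrow_ribs 0.61 [264.4 379.4] [ 0.506 -0.001  0.111]
carrier 0.94 [268.1 364.6] [ 0.507 -0.009  0.097]
carrier 0.66 [313.8 206.6] [ 0.536 -0.2    0.178]
```

View pics/w2.png

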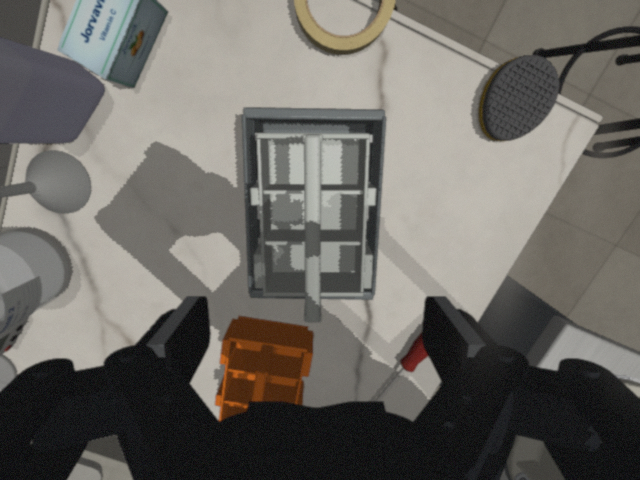

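The wrist view shows the white carrier in the tote at about (313,205), with its narrow ribs at row 197 and the bar down the middle; the open gripper is aligned with it. The rails may be visible beside the carrier, so I'll try to read the slots from depth.

```bash
cat > rail.py <<'E'
from h import *
import sys
from scipy.ndimage import gaussian_filter
c=r.camera(sys.argv[1]); cx,cy,th=map(float,sys.argv[2:5])
ux=np.array([np.cos(th),np.sin(th)]); uy=np.array([-ux[1],ux[0]])
v,u=np.mgrid[0:480,0:640]; z=c['z_map']
k=np.linalg.inv(c['mtx'])@np.stack([u.ravel(),v.ravel(),np.ones(u.size)])
W=((k*z.ravel()).T-c['t'])@c['R']; W=W[z.ravel()>0]
d=W[:,:2]-[cx,cy]; x=d@ux*1000; y=d@uy*1000
for sgn in(1,-1):
    print('side',sgn)
    out=[]
    for b in range(-88,89,3):
        m=(abs(x-b)<1.6)&(y*sgn>51)&(y*sgn<57)&(W[:,2]<.1)
        out.append((b,int(np.median(W[m,2])*1000) if m.any() else -1,int(W[m,2].min()*1000) if m.any() else -1,int(m.sum())))
    print(*out)
# metric rectified crop at z=66mm
gx,gy=np.meshgrid(np.arange(-95,95,.33)/1000,np.arange(-72,72,.33)/1000)
X=np.stack([cx+gx*ux[0]+gy*uy[0],cy+gx*ux[1]+gy*uy[1],np.full_like(gx,.066)],-1)
p=(X@c['R'].T+c['t'])@c['mtx'].T; p=(p[...,:2]/p[...,2:]).astype(np.float32)
im=cv2.remap(c['pixels'][:,:,::-1].copy(),p,None,cv2.INTER_CUBIC)
im=cv2.convertScaleAbs(im,alpha=1.7,beta=10)
for t in range(-80,81,20): cv2.line(im,(int((t+95)*3.03),0),(int((t+95)*3.03),12),(0,0,255),2 if t==0 else 1)
cv2.imwrite('pics/'+sys.argv[5],im); print(im.shape)
E
python3 rail.py wrist .530 -.1794 -1.165 rail1.png
```

```text
side 1
(-88, 80, 79, 12) (-85, 78, 76, 10) (-82, -1, -1, 0) (-79, -1, -1, 0) (-76, -1, -1, 0) (-73, -1, -1, 0) (-70, -1, -1, 0) (-67, -1, -1, 0) (-64, -1, -1, 0) (-61, -1, -1, 0) (-58, -1, -1, 0) (-55, -1, -1, 0) (-52, -1, -1, 0) (-49, -1, -1, 0) (-46, -1, -1, 0) (-43, -1, -1, 0) (-40, -1, -1, 0) (-37, 64, 64, 3) (-34, 90, 62, 17) (-31, -1, -1, 0) (-28, -1, -1, 0) (-25, -1, -1, 0) (-22, -1, -1, 0) (-19, -1, -1, 0) (-16, -1, -1, 0) (-13, 64, 63, 2) (-10, 64, 63, 6) (-7, 65, 64, 5) (-4, 64, 63, 3) (-1, 65, 64, 2) (2, 65, 65, 2) (5, -1, -1, 0) (8, -1, -1, 0) (11, -1, -1, 0) (14, -1, -1, 0) (17, -1, -1, 0) (20, -1, -1, 0) (23, -1, -1, 0) (26, 92, 65, 8) (29, 92, 63, 5) (32, -1, -1, 0) (35, -1, -1, 0) (38, -1, -1, 0) (41, -1, -1, 0) (44, -1, -1, 0) (47, -1, -1, 0) (50, -1, -1, 0) (53, -1, -1, 0) (56, -1, -1, 0) (59, -1, -1, 0) (62, -1, -1, 0) (65, 64, 64, 1) (68, 65, 64, 6) (71, 64, 63, 4) (74, 64, 2, 13) (77, 4, 2, 15) (80, 3, 2, 14) (83, 3, 2, 15) (86, 40, 3, 40)
side -1
(-88, 80, 74, 12) (-85, 78, 74, 5) (-82, -1, -1, 0) (-79, -1, -1, 0) (-76, -1, -1, 0) (-73, -1, -1, 0) (-70, -1, -1, 
[... 163 characters left out ...]
1, -1, 0) (-37, -1, -1, 0) (-34, 89, 60, 23) (-31, 97, 97, 1) (-28, -1, -1, 0) (-25, -1, -1, 0) (-22, -1, -1, 0) (-19, -1, -1, 0) (-16, -1, -1, 0) (-13, 64, 64, 2) (-10, 64, 63, 2) (-7, 64, 63, 4) (-4, 66, 65, 3) (-1, 64, 64, 3) (2, 65, 65, 2) (5, -1, -1, 0) (8, -1, -1, 0) (11, -1, -1, 0) (14, -1, -1, 0) (17, -1, -1, 0) (20, -1, -1, 0) (23, -1, -1, 0) (26, 63, 61, 2) (29, 92, 82, 9) (32, -1, -1, 0) (35, -1, -1, 0) (38, -1, -1, 0) (41, -1, -1, 0) (44, -1, -1, 0) (47, -1, -1, 0) (50, -1, -1, 0) (53, -1, -1, 0) (56, -1, -1, 0) (59, -1, -1, 0) (62, -1, -1, 0) (65, 64, 64, 1) (68, 65, 64, 4) (71, 65, 63, 6) (74, 65, 64, 2) (77, 3, 2, 12) (80, 4, 2, 15) (83, 4, 2, 15) (86, 67, 3, 45)
(437, 576, 3)
```

View pics/rail1.png

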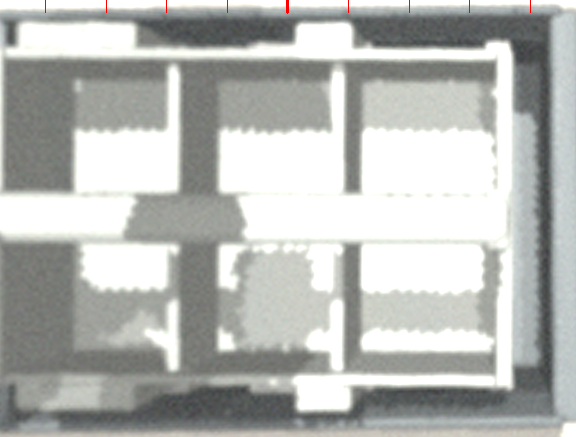

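The rectified view runs along tool x, zero at image x=288. The narrow ribs (at x≈324) lie at +12..28 and the wide ribs at the left end, so carrier x points along tool +x and tote x points along tool -x. The rail tops show edges near -14 and +65. I'll refine those and the carrier centre in the same frame.

```bash
cat > fine.py <<'E'
from h import *
c=r.camera('wrist'); cx,cy,th=.530,-.1794,-1.165
ux=np.array([np.cos(th),np.sin(th)]); uy=np.array([-ux[1],ux[0]])
v,u=np.mgrid[0:480,0:640]; z=c['z_map']
k=np.linalg.inv(c['mtx'])@np.stack([u.ravel(),v.ravel(),np.ones(u.size)])
W=((k*z.ravel()).T-c['t'])@c['R']; W=W[z.ravel()>0]
d=W[:,:2]-[cx,cy]; x=d@ux*1000; y=d@uy*1000; h=W[:,2]*1000
m=(abs(y)>49)&(abs(y)<60)&(h>61)&(h<68.5)&(abs(x)<85)
H,_=np.histogram(x[m],np.arange(-40,85)); print('rail',dict(zip(range(-40,84),H)))
for nm,lo,hi in(('bar',172,190),('rim',118,128),('ribtops',115,124),('tote',78,86)):
    m=(h>lo)&(h<hi)&(abs(x)<105)&(abs(y)<75)
    if nm=='ribtops': m&=(abs(y)>50)&(abs(y)<57)
    print(nm,np.percentile(x[m],[.5,5,50,95,99.5]).round(1),np.percentile(y[m],[.5,5,50,95,99.5]).round(1))
m=(h>115)&(h<124)&(abs(y)>50)&(abs(y)<57); H,_=np.histogram(x[m],np.arange(-80,80,2)); print('ribs',[(a,b) for a,b in zip(range(-80,80,2),H) if b])
E
python3 fine.py
```

```text
rail {-40: np.int64(3), -39: np.int64(3), -38: np.int64(4), -37: np.int64(7), -36: np.int64(4), -35: np.int64(9), -34: np.int64(6), -33: np.int64(7), -32: np.int64(4), -31: np.int64(4), -30: np.int64(5), -29: np.int64(3), -28: np.int64(4), -27: np.int64(4), -26: np.int64(5), -25: np.int64(3), -24: np.int64(4), -23: np.int64(4), -22: np.int64(3), -21: np.int64(3), -20: np.int64(4), -19: np.int64(5), -18: np.int64(4), -17: np.int64(3), -16: np.int64(5), -15: np.int64(5), -14: np.int64(6), -13: np.int64(6), -12: np.int64(5), -11: np.int64(9), -10: np.int64(9), -9: np.int64(8), -8: np.int64(8), -7: np.int64(9), -6: np.int64(7), -5: np.int64(6), -4: np.int64(6), -3: np.int64(6), -2: np.int64(8), -1: np.int64(7), 0: np.int64(8), 1: np.int64(6), 2: np.int64(4), 3: np.int64(0), 4: np.int64(0), 5: np.int64(0), 6: np.int64(0), 7: np.int64(0), 8: np.int64(0), 9: np.int64(0), 10: np.int64(0), 11: np.int64(0), 12: np.int64(0), 13: np.int64(0), 14: np.int64(0), 15: np.int64(0), 16: np.int64(0), 17: np.int64(0), 18: np.int64(0), 19: np.int64(0), 20: np.int64(0), 21: np.int64(0), 22: np.int64(0), 23
[... 1150 characters left out ...]
8.4  50.9  53.5]
ribtops [-66.7 -63.9 -39.5  25.8  27.6] [-55.8 -55.1 -50.9  53.5  54.2]
tote [-95.4 -92.7  39.9  94.4  95.8] [-67.3 -65.8   1.8  65.7  67.2]
ribs [(-68, np.int64(9)), (-66, np.int64(18)), (-64, np.int64(20)), (-62, np.int64(18)), (-60, np.int64(22)), (-58, np.int64(16)), (-56, np.int64(22)), (-54, np.int64(23)), (-52, np.int64(21)), (-50, np.int64(20)), (-48, np.int64(19)), (-46, np.int64(22)), (-44, np.int64(21)), (-42, np.int64(23)), (-40, np.int64(22)), (-38, np.int64(20)), (-36, np.int64(22)), (-34, np.int64(19)), (12, np.int64(22)), (14, np.int64(25)), (16, np.int64(23)), (18, np.int64(23)), (20, np.int64(25)), (22, np.int64(25)), (24, np.int64(28)), (26, np.int64(23))]
```

Carrier and tote are both centred at frame x≈0, with the ribs where specified. The slot edges at -13 and +65, against -10 and +69 nominal, put the liner about 3.5 mm toward tool -x. Now descend, grip and lift.

```bash
python3 -m crank '[{"ax":0,"ay":0,"az":0,"dx":0,"dy":-0.067,"dz":0.9,"fingers":60},{"ax":0,"ay":0,"az":0,"dx":0,"dy":0,"dz":0.9,"fingers":60},{"ax":0,"ay":0,"az":0,"dx":0,"dy":0,"dz":0.9,"fingers":60},{"ax":0,"ay":0,"az":0,"dx":0,"dy":0,"dz":0.9,"fingers":60},{"ax":0,"ay":0,"az":0,"dx":0,"dy":0,"dz":0.7,"fingers":60},{"ax":0,"ay":0,"az":0,"dx":0,"dy":0,"dz":0.34,"fingers":60},{"ax":0,"ay":0,"az":0,"dx":0,"dy":0,"dz":0,"fingers":40}]' 80 &&
python3 -m crank '[{"ax":0,"ay":0,"az":0,"dx":0,"dy":0,"dz":0,"fingers":20},{"ax":0,"ay":0,"az":0,"dx":0,"dy":0,"dz":0,"fingers":20},{"ax":0,"ay":0,"az":0,"dx":0,"dy":0,"dz":0,"fingers":15},{"ax":0,"ay":0,"az":0,"dx":0,"dy":0,"dz":0,"fingers":10},{"ax":0,"ay":0,"az":0,"dx":0,"dy":0,"dz":0,"fingers":0},{"ax":0,"ay":0,"az":0,"dx":0,"dy":0,"dz":0,"fingers":0},{"ax":0,"ay":0,"az":0,"dx":0,"dy":0,"dz":0,"fingers":0},{"ax":0,"ay":0,"az":0,"dx":0,"dy":0,"dz":0,"fingers":0}]' 80
```

```text
time_s: 5.3
ee_pos: [0.5266, -0.1798, 0.1499]
tool_rot: [2.632, -1.714, -0.006]
wrist_force: [-1.4, -0.3, -0.2]
opening: 0.0491
finger_force: 0.0
time_s: 5.97
ee_pos: [0.529, -0.1807, 0.1538]
tool_rot: [-2.631, 1.715, -0.004]
wrist_force: [-0.5, 0.1, 6.8]
opening: 0.0105
finger_force: 78.1
```

```bash
python3 -m crank '[{"ax":0,"ay":0,"az":0,"dx":0,"dy":0,"dz":-0.15,"fingers":0},{"ax":0,"ay":0,"az":0,"dx":0,"dy":0,"dz":-0.25,"fingers":0},{"ax":0,"ay":0,"az":0,"dx":0,"dy":0,"dz":-0.4,"fingers":0},{"ax":0,"ay":0,"az":0,"dx":0,"dy":0,"dz":-0.4,"fingers":0},{"ax":0,"ay":0,"az":0,"dx":0,"dy":0,"dz":-0.3,"fingers":0},{"ax":0,"ay":0,"az":0,"dx":0,"dy":0,"dz":-0.1,"fingers":0},{"ax":0,"ay":0,"az":0,"dx":0,"dy":0,"dz":0,"fingers":0}]' 80 &&
python3 - <<'E'
from h import *
from scipy.spatial.transform import Rotation as R
s=r.get_state(); print(s['time_s'],s['joint_positions'].round(3),s['moment'].round(2)); print(R.from_rotvec(s['tool_rot']).as_matrix().round(3),s['ee_pos'])
c=r.camera('scene'); save(c,'s2.png')
E
```

```text
time_s: 6.55
ee_pos: [0.5287, -0.1805, 0.2016]
tool_rot: [-2.631, 1.715, -0.004]
wrist_force: [0.2, -0.1, -3.0]
opening: 0.0106
finger_force: 78.3
6.55 [-0.332  0.281  1.808  0.     1.05   2.394] [-0.   -0.01 -0.06]
[[ 0.404 -0.915  0.002]
 [-0.915 -0.404 -0.001]
 [ 0.002 -0.002 -1.   ]] [ 0.52870454 -0.18053797  0.20155755]
```

View pics/s2.png

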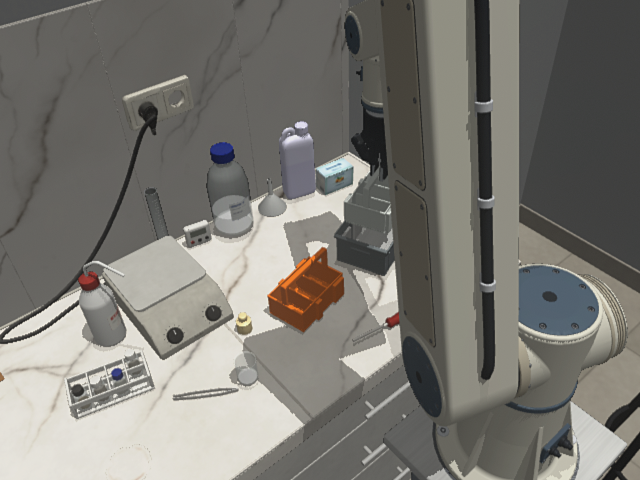

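The scene view shows the carrier lifted off the tote, held level at about (368,200), with everything else undisturbed. Now the half turn.

```bash
python3 -m crank '[{"ax":0,"ay":0,"az":-0.5,"dx":0,"dy":0,"dz":0,"fingers":0},{"ax":0,"ay":0,"az":-1,"dx":0,"dy":0,"dz":0,"fingers":0},{"ax":0,"ay":0,"az":-1,"dx":0,"dy":0,"dz":0,"fingers":0},{"ax":0,"ay":0,"az":-1,"dx":0,"dy":0,"dz":0,"fingers":0},{"ax":0,"ay":0,"az":-1,"dx":0,"dy":0,"dz":0,"fingers":0},{"ax":0,"ay":0,"az":-1,"dx":0,"dy":0,"dz":0,"fingers":0},{"ax":0,"ay":0,"az":-1,"dx":0,"dy":0,"dz":0,"fingers":0},{"ax":0,"ay":0,"az":-1,"dx":0,"dy":0,"dz":0,"fingers":0},{"ax":0,"ay":0,"az":-1,"dx":0,"dy":0,"dz":0,"fingers":0},{"ax":0,"ay":0,"az":-1,"dx":0,"dy":0,"dz":0,"fingers":0}]' &&
python3 -m crank '[{"ax":0,"ay":0,"az":-1,"dx":0,"dy":0,"dz":0,"fingers":0},{"ax":0,"ay":0,"az":-1,"dx":0,"dy":0,"dz":0,"fingers":0},{"ax":0,"ay":0,"az":-1,"dx":0,"dy":0,"dz":0,"fingers":0},{"ax":0,"ay":0,"az":-1,"dx":0,"dy":0,"dz":0,"fingers":0},{"ax":0,"ay":0,"az":-1,"dx":0,"dy":0,"dz":0,"fingers":0},{"ax":0,"ay":0,"az":-1,"dx":0,"dy":0,"dz":0,"fingers":0},{"ax":0,"ay":0,"az":-1,"dx":0,"dy":0,"dz":0,"fingers":0},{"ax":0,"ay":0,"az":-1,"dx":0,"dy":0,"dz":0,"fingers":0},{"ax":0,"ay":0,"az":-1,"dx":0,"dy":0,"dz":0,"fingers":0},{"ax":0,"ay":0,"az":-1,"dx":0,"dy":0,"dz":0,"fingers":0}]' &&
python3 -m crank '[{"ax":0,"ay":0,"az":-1,"dx":0,"dy":0,"dz":0,"fingers":0},{"ax":0,"ay":0,"az":-1,"dx":0,"dy":0,"dz":0,"fingers":0},{"ax":0,"ay":0,"az":-1,"dx":0,"dy":0,"dz":0,"fingers":0},{"ax":0,"ay":0,"az":-1,"dx":0,"dy":0,"dz":0,"fingers":0},{"ax":0,"ay":0,"az":-1,"dx":0,"dy":0,"dz":0,"fingers":0},{"ax":0,"ay":0,"az":-1,"dx":0,"dy":0,"dz":0,"fingers":0},{"ax":0,"ay":0,"az":-1,"dx":0,"dy":0,"dz":0,"fingers":0},{"ax":0,"ay":0,"az":-1,"dx":0,"dy":0,"dz":0,"fingers":0},{"ax":0,"ay":0,"az":-1,"dx":0,"dy":0,"dz":0,"fingers":0},{"ax":0,"ay":0,"az":-1,"dx":0,"dy":0,"dz":0,"fingers":0}]' &&
python3 -m crank '[{"ax":0,"ay":0,"az":-1,"dx":0,"dy":0,"dz":0,"fingers":0},{"ax":0,"ay":0,"az":-1,"dx":0,"dy":0,"dz":0,"fingers":0},{"ax":0,"ay":0,"az":-1,"dx":0,"dy":0,"dz":0,"fingers":0},{"ax":0,"ay":0,"az":-1,"dx":0,"dy":0,"dz":0,"fingers":0},{"ax":0,"ay":0,"az":-1,"dx":0,"dy":0,"dz":0,"fingers":0},{"ax":0,"ay":0,"az":-1,"dx":0,"dy":0,"dz":0,"fingers":0},{"ax":0,"ay":0,"az":-1,"dx":0,"dy":0,"dz":0,"fingers":0},{"ax":0,"ay":0,"az":-1,"dx":0,"dy":0,"dz":0,"fingers":0},{"ax":0,"ay":0,"az":-1,"dx":0,"dy":0,"dz":0,"fingers":0},{"ax":0,"ay":0,"az":-0.5,"dx":0,"dy":0,"dz":0,"fingers":0}]' &&
python3 - <<'E'
from h import *
from scipy.spatial.transform import Rotation as R
s=r.get_state(); print(s['time_s'],s['joint_positions'].round(3),s['moment'].round(2),s['wrist_force'].round(1)); print(R.from_rotvec(s['tool_rot']).as_matrix().round(3),s['ee_pos'])
for n in('wrist','top'):
  c=r.camera(n); cx,cy,th=.530,-.1794,-1.165
  ux=np.array([np.cos(th),np.sin(th)]); uy=np.array([-ux[1],ux[0]])
  v,u=np.mgrid[0:480,0:640]; z=c['z_map']
  k=np.linalg.inv(c['mtx'])@np.stack([u.ravel(),v.ravel(),np.ones(u.size)])
  W=((k*z.ravel()).T-c['t'])@c['R']; W=W[z.ravel()>0]
  d=W[:,:2]-[cx,cy]; x=d@ux*1000; y=d@uy*1000; h=W[:,2]*1000
  for nm,lo,hi in(('rim',164,178),('tote',78,86)):
    m=(h>lo)&(h<hi)&(abs(x)<105)&(abs(y)<75)
    if m.sum()>20: print(n,nm,m.sum(),np.percentile(x[m],[.5,5,50,95,99.5]).round(1),np.percentile(y[m],[.5,5,50,95,99.5]).round(1),cv2.minAreaRect(np.stack([x[m],y[m]],1).astype(np.float32)))
  if n=='wrist': save(c,'w3.png')
E
```

```text
time_s: 7.43
ee_pos: [0.5275, -0.1801, 0.1993]
tool_rot: [-3.082, 0.611, 0.002]
wrist_force: [0.1, -1.3, -2.4]
opening: 0.0107
finger_force: 78.2
time_s: 8.27
ee_pos: [0.5275, -0.1801, 0.1993]
tool_rot: [-3.075, -0.637, 0.002]
wrist_force: [-0.2, 0.7, -2.5]
opening: 0.0105
finger_force: 78.2
time_s: 9.1
ee_pos: [0.5275, -0.1801, 0.1993]
tool_rot: [-2.584, -1.785, 0.001]
wrist_force: [0.1, 0.8, -1.8]
opening: 0.0104
finger_force: 78.2
time_s: 9.93
ee_pos: [0.5275, -0.1801, 0.1993]
tool_rot: [-1.737, -2.616, 0.001]
wrist_force: [-0.4, -0.3, -2.6]
opening: 0.0103
finger_force: 78.2
9.9333 [-0.332  0.283  1.81   0.     1.05  -0.73 ] [ 0.01 -0.02 -0.01] [-0.4 -0.3 -2.6]
[[-0.388  0.922 -0.001]
 [ 0.922  0.388  0.001]
 [ 0.001 -0.001 -1.   ]] [ 0.52749083 -0.1801202   0.19927627]
wrist rim 5474 [-72.9 -72.1 -35.2  32.6  71.8] [-55.7 -50.3   6.1  46.3  51.6] ((0.6582260131835938, -2.2133331298828125), (109.08240509033203, 146.71963500976562), 89.57571411132812)
wrist tote 3332 [-96.5 -95.7 -90.6 -81.7 -75.7] [-66.1 -62.9  -0.7  63.4  66.8] ((-85.80282592773438, 0.417266845703125), (134.53106689453125, 21.020721435546875), 89.60054016113281)
top rim 143 [-72.4 -71.5 -22.4  61.9  68.1] [-59.5 -58.  -49.8  40.6  42.7] ((-1.3477935791015625, -8.439987182617188), (101.13372039794922, 142.75099182128906), 89.27112579345703)
top tote 211 [-95.5 -94.5 -58.2  54.4  71.4] [-69.9 -69.2  16.6  63.5  65. ] ((-5.067848205566406, -2.5853500366210938), (134.42047119140625, 181.45774841308594), 89.48047637939453)
```

View pics/w3.png

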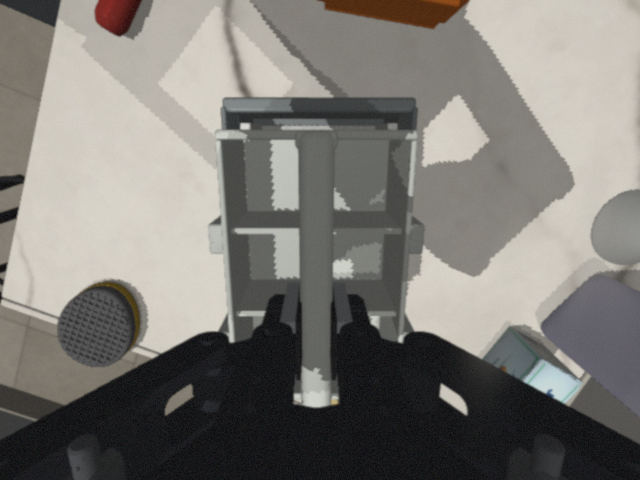

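The carrier is now parallel to the tote (89.58° against 89.60°), about 2 mm off across and needing about +4 mm along tool x to reach the slots. I correct both, lower close to the rails and then feel.

```bash
python3 -m crank '[{"ax":0,"ay":0,"az":0,"dx":0.067,"dy":0.04,"dz":0.2,"fingers":0},{"ax":0,"ay":0,"az":0,"dx":0.067,"dy":0.03,"dz":0.3,"fingers":0},{"ax":0,"ay":0,"az":0,"dx":0,"dy":0,"dz":0.3,"fingers":0},{"ax":0,"ay":0,"az":0,"dx":0,"dy":0,"dz":0.3,"fingers":0},{"ax":0,"ay":0,"az":0,"dx":0,"dy":0,"dz":0.2,"fingers":0},{"ax":0,"ay":0,"az":0,"dx":0,"dy":0,"dz":0,"fingers":0}]' &&
python3 -m crank '[{"ax":0,"ay":0,"az":0,"dx":0,"dy":0,"dz":0.07,"fingers":0},{"ax":0,"ay":0,"az":0,"dx":0,"dy":0,"dz":0.07,"fingers":0},{"ax":0,"ay":0,"az":0,"dx":0,"dy":0,"dz":0,"fingers":0}]' &&
python3 -m crank '[{"ax":0,"ay":0,"az":0,"dx":0,"dy":0,"dz":0.05,"fingers":0},{"ax":0,"ay":0,"az":0,"dx":0,"dy":0,"dz":0,"fingers":0}]'
python3 -m crank '[{"ax":0,"ay":0,"az":0,"dx":0,"dy":0,"dz":0.05,"fingers":0},{"ax":0,"ay":0,"az":0,"dx":0,"dy":0,"dz":0,"fingers":0}]'
```

```text
time_s: 10.53
ee_pos: [0.5272, -0.1754, 0.159]
tool_rot: [-1.742, -2.611, 0.001]
wrist_force: [0.4, 0.4, -2.9]
opening: 0.0101
finger_force: 78.2
time_s: 10.78
ee_pos: [0.5285, -0.1758, 0.1568]
tool_rot: [1.744, 2.613, 0.0]
wrist_force: [-0.6, 0.3, -3.9]
opening: 0.0104
finger_force: 78.2
time_s: 10.95
ee_pos: [0.5285, -0.1758, 0.1555]
tool_rot: [1.744, 2.613, 0.0]
wrist_force: [0.7, -0.4, -3.0]
opening: 0.0108
finger_force: 78.2
time_s: 11.12
ee_pos: [0.5284, -0.1758, 0.1538]
tool_rot: [1.744, 2.613, 0.0]
wrist_force: [-0.3, -0.2, -3.1]
opening: 0.0105
finger_force: 78.2
```

```bash
for i in 1; do python3 -m crank '[{"ax":0,"ay":0,"az":0,"dx":0,"dy":0,"dz":0.05,"fingers":0},{"ax":0,"ay":0,"az":0,"dx":0,"dy":0,"dz":0,"fingers":0}]'; done
python3 -m crank '[{"ax":0,"ay":0,"az":0,"dx":0,"dy":0,"dz":0.05,"fingers":0},{"ax":0,"ay":0,"az":0,"dx":0,"dy":0,"dz":0,"fingers":0}]'
python3 -m crank '[{"ax":0,"ay":0,"az":0,"dx":0,"dy":0,"dz":0.05,"fingers":0},{"ax":0,"ay":0,"az":0,"dx":0,"dy":0,"dz":0,"fingers":0}]'
```

```text
time_s: 11.28
ee_pos: [0.5283, -0.1757, 0.1522]
tool_rot: [-1.743, -2.613, 0.0]
wrist_force: [-0.5, 0.7, -2.0]
opening: 0.0107
finger_force: 78.2
time_s: 11.45
ee_pos: [0.5283, -0.1757, 0.1506]
tool_rot: [-1.744, -2.613, 0.0]
wrist_force: [0.3, -0.4, -3.1]
opening: 0.0104
finger_force: 78.2
time_s: 11.62
ee_pos: [0.5283, -0.1758, 0.1491]
tool_rot: [-1.744, -2.613, 0.0]
wrist_force: [0.1, 0.6, -2.9]
opening: 0.0102
finger_force: 78.2
```

```bash
python3 -m crank '[{"ax":0,"ay":0,"az":0,"dx":0,"dy":0,"dz":0.07,"fingers":0},{"ax":0,"ay":0,"az":0,"dx":0,"dy":0,"dz":0.07,"fingers":0},{"ax":0,"ay":0,"az":0,"dx":0,"dy":0,"dz":0,"fingers":0}]'
python3 -m crank '[{"ax":0,"ay":0,"az":0,"dx":0,"dy":0,"dz":0.07,"fingers":0},{"ax":0,"ay":0,"az":0,"dx":0,"dy":0,"dz":0.07,"fingers":0},{"ax":0,"ay":0,"az":0,"dx":0,"dy":0,"dz":0,"fingers":0}]'
```

```text
time_s: 11.87
ee_pos: [0.5281, -0.1757, 0.1447]
tool_rot: [-1.743, -2.613, 0.0]
wrist_force: [-0.1, 0.1, -2.9]
opening: 0.0104
finger_force: 78.2
time_s: 12.12
ee_pos: [0.5281, -0.1757, 0.1405]
tool_rot: [-1.743, -2.613, 0.0]
wrist_force: [-0.1, -0.3, -2.0]
opening: 0.0106
finger_force: 78.2
```

The carrier is 13 mm below the stacked height with no added force, so the ribs are in the slots. Continue down to about 5 mm above the bottom, then feel.

```bash
python3 -m crank '[{"ax":0,"ay":0,"az":0,"dx":0,"dy":0,"dz":0.1,"fingers":0},{"ax":0,"ay":0,"az":0,"dx":0,"dy":0,"dz":0.1,"fingers":0},{"ax":0,"ay":0,"az":0,"dx":0,"dy":0,"dz":0.1,"fingers":0},{"ax":0,"ay":0,"az":0,"dx":0,"dy":0,"dz":0.1,"fingers":0},{"ax":0,"ay":0,"az":0,"dx":0,"dy":0,"dz":0.1,"fingers":0},{"ax":0,"ay":0,"az":0,"dx":0,"dy":0,"dz":0,"fingers":0}]'
python3 -m crank '[{"ax":0,"ay":0,"az":0,"dx":0,"dy":0,"dz":0.1,"fingers":0},{"ax":0,"ay":0,"az":0,"dx":0,"dy":0,"dz":0.1,"fingers":0},{"ax":0,"ay":0,"az":0,"dx":0,"dy":0,"dz":0.1,"fingers":0},{"ax":0,"ay":0,"az":0,"dx":0,"dy":0,"dz":0.1,"fingers":0},{"ax":0,"ay":0,"az":0,"dx":0,"dy":0,"dz":0.1,"fingers":0},{"ax":0,"ay":0,"az":0,"dx":0,"dy":0,"dz":0,"fingers":0}]'
```

```text
time_s: 12.62
ee_pos: [0.528, -0.1756, 0.1252]
tool_rot: [-1.743, -2.612, 0.0]
wrist_force: [-0.5, 0.1, -1.4]
opening: 0.0108
finger_force: 78.2
time_s: 13.12
ee_pos: [0.528, -0.1756, 0.1103]
tool_rot: [-1.743, -2.613, 0.0]
wrist_force: [-0.2, -0.4, -2.8]
opening: 0.0104
finger_force: 78.2
```

```bash
python3 -m crank '[{"ax":0,"ay":0,"az":0,"dx":0,"dy":0,"dz":0.1,"fingers":0},{"ax":0,"ay":0,"az":0,"dx":0,"dy":0,"dz":0.1,"fingers":0},{"ax":0,"ay":0,"az":0,"dx":0,"dy":0,"dz":0.05,"fingers":0},{"ax":0,"ay":0,"az":0,"dx":0,"dy":0,"dz":0,"fingers":0}]'
python3 -m crank '[{"ax":0,"ay":0,"az":0,"dx":0,"dy":0,"dz":0.06,"fingers":0},{"ax":0,"ay":0,"az":0,"dx":0,"dy":0,"dz":0,"fingers":0}]'
```

```text
time_s: 13.45
ee_pos: [0.5281, -0.1757, 0.103]
tool_rot: [-1.743, -2.613, 0.0]
wrist_force: [-0.5, -0.9, -2.8]
opening: 0.0108
finger_force: 78.2
time_s: 13.62
ee_pos: [0.5283, -0.1758, 0.1015]
tool_rot: [-1.744, -2.613, 0.0]
wrist_force: [-0.7, 0.2, -3.4]
opening: 0.0105
finger_force: 78.2
```

```bash
python3 -m crank '[{"ax":0,"ay":0,"az":0,"dx":0,"dy":0,"dz":0.07,"fingers":0},{"ax":0,"ay":0,"az":0,"dx":0,"dy":0,"dz":0,"fingers":0}]'
python3 -m crank '[{"ax":0,"ay":0,"az":0,"dx":0,"dy":0,"dz":0.07,"fingers":0},{"ax":0,"ay":0,"az":0,"dx":0,"dy":0,"dz":0,"fingers":0}]'
python3 -m crank '[{"ax":0,"ay":0,"az":0,"dx":0,"dy":0,"dz":0.04,"fingers":0},{"ax":0,"ay":0,"az":0,"dx":0,"dy":0,"dz":0,"fingers":0}]'
```

```text
time_s: 13.78
ee_pos: [0.5283, -0.1757, 0.0993]
tool_rot: [-1.744, -2.613, 0.0]
wrist_force: [-0.7, -0.1, -2.3]
opening: 0.0105
finger_force: 78.2
time_s: 13.95
ee_pos: [0.5283, -0.1757, 0.0972]
tool_rot: [-1.743, -2.613, 0.0]
wrist_force: [-0.3, 0.1, -1.9]
opening: 0.0101
finger_force: 78.2
time_s: 14.12
ee_pos: [0.5283, -0.1758, 0.0961]
tool_rot: [-1.744, -2.613, 0.0]
wrist_force: [-0.2, 0.2, -2.5]
opening: 0.0105
finger_force: 78.2
```

```bash
python3 -m crank '[{"ax":0,"ay":0,"az":0,"dx":0,"dy":0,"dz":0.04,"fingers":0},{"ax":0,"ay":0,"az":0,"dx":0,"dy":0,"dz":0,"fingers":0}]'
python3 -m crank '[{"ax":0,"ay":0,"az":0,"dx":0,"dy":0,"dz":0.04,"fingers":0},{"ax":0,"ay":0,"az":0,"dx":0,"dy":0,"dz":0,"fingers":0}]'
```

```text
time_s: 14.28
ee_pos: [0.5286, -0.1758, 0.0953]
tool_rot: [1.743, 2.613, 0.0]
wrist_force: [-0.8, 0.6, 0.4]
opening: 0.0106
finger_force: 78.6
time_s: 14.45
ee_pos: [0.5286, -0.1758, 0.0953]
tool_rot: [1.743, 2.613, 0.0]
wrist_force: [-4.5, 1.8, 15.1]
opening: 0.0104
finger_force: 80.7
```

The bottom is felt at TCP z=0.0953, exactly the 58.5 mm predicted. Unload, release and withdraw upward.

```bash
python3 -m crank '[{"ax":0,"ay":0,"az":0,"dx":0,"dy":0,"dz":-0.03,"fingers":0},{"ax":0,"ay":0,"az":0,"dx":0,"dy":0,"dz":0,"fingers":8},{"ax":0,"ay":0,"az":0,"dx":0,"dy":0,"dz":0,"fingers":20},{"ax":0,"ay":0,"az":0,"dx":0,"dy":0,"dz":0,"fingers":35},{"ax":0,"ay":0,"az":0,"dx":0,"dy":0,"dz":0,"fingers":45},{"ax":0,"ay":0,"az":0,"dx":0,"dy":0,"dz":0,"fingers":45},{"ax":0,"ay":0,"az":0,"dx":0,"dy":0,"dz":0,"fingers":45}]' 20 &&
python3 -m crank '[{"ax":0,"ay":0,"az":0,"dx":0,"dy":0,"dz":-0.2,"fingers":45},{"ax":0,"ay":0,"az":0,"dx":0,"dy":0,"dz":-0.5,"fingers":45},{"ax":0,"ay":0,"az":0,"dx":0,"dy":0,"dz":-0.8,"fingers":45},{"ax":0,"ay":0,"az":0,"dx":0,"dy":0,"dz":-0.9,"fingers":45},{"ax":0,"ay":0,"az":0,"dx":0,"dy":0,"dz":-0.9,"fingers":45},{"ax":0,"ay":0,"az":0,"dx":0,"dy":0,"dz":-0.9,"fingers":45},{"ax":0,"ay":0,"az":0,"dx":0,"dy":0,"dz":-0.6,"fingers":45},{"ax":0,"ay":0,"az":0,"dx":0,"dy":0,"dz":0,"fingers":45}]' &&
python3 - <<'E'
from h import *
c=r.camera('wrist'); save(c,'w4.png'); cx,cy,th=.530,-.1794,-1.165
ux=np.array([np.cos(th),np.sin(th)]); uy=np.array([-ux[1],ux[0]])
v,u=np.mgrid[0:480,0:640]; z=c['z_map']
k=np.linalg.inv(c['mtx'])@np.stack([u.ravel(),v.ravel(),np.ones(u.size)])
W=((k*z.ravel()).T-c['t'])@c['R']; W=W[z.ravel()>0]
d=W[:,:2]-[cx,cy]; x=d@ux*1000; y=d@uy*1000; h=W[:,2]*1000
m=(abs(y)<6)&(abs(x)<60)&(h>90)&(h<190); print('bar z',np.median(h[m]))
m=(abs(x)<75)&(abs(y)<58)&(h>50)&(h<75); print('rim z',np.median(h[m]),np.percentile(h[m],[10,90]))
s=r.get_state(); print(s['time_s'],s['ee_pos'],s['wrist_force'],s['finger_force'])
E
```

```text
time_s: 15.03
ee_pos: [0.5284, -0.1758, 0.0947]
tool_rot: [-1.744, -2.613, 0.0]
wrist_force: [0.1, 0.1, -0.5]
opening: 0.0453
finger_force: 0.0
time_s: 15.7
ee_pos: [0.5305, -0.1765, 0.2436]
tool_rot: [1.74, 2.608, 0.003]
wrist_force: [1.1, -0.3, 0.3]
opening: 0.0449
finger_force: 0.0
bar z 118.35334596454769
rim z 63.39291057953235 [54.50518545 65.49393768]
15.75 [ 0.52959969 -0.17617962  0.2413066 ] [-0.80412772 -0.63252441 -0.16471252] 0.0
```

View pics/w4.png

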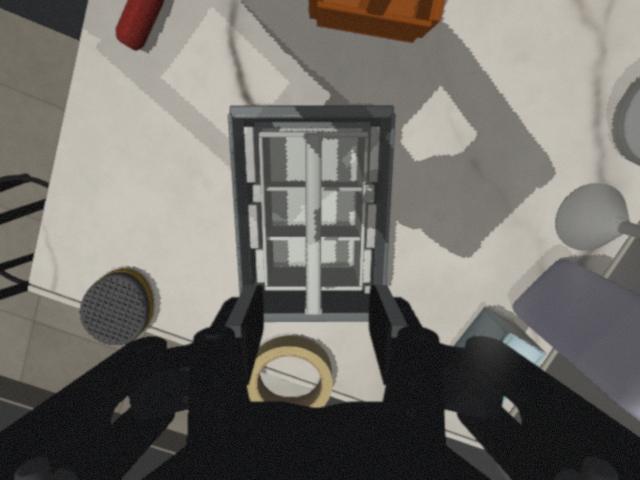

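The carrier (centre about (314,210)) sits inside the tote below its rim. Bar top is at 118 mm (expected 119.5), rim at 65 mm, the gripper is clear, and the tape and other loose things are undisturbed.

```bash
python3 -c "
from rig import r
print(r.job_done())"
```

```text
the job is handed in; nothing more can be done
None
```

The white carrier was turned half a turn, lowered through the liner slots without forcing, set fully home in the tote and released; I handed the job in at about 15.8 s, with no verdict returned.

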